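Uncover the V-block and hold a lens barrel pressed in it

TASK

Lift the grey dust cover off the steel V-block by its bar handle and hang it by that handle on the double hook, letting go of it there. Then take the lens barrel from its black rest, lay it lengthwise in the V-block, centred end to end, and keep pressing it straight down with a steady push of about 10 newtons, so that it bears evenly on both sides of the V; finish while still holding it pressed like that, and leave the reel, jar and screwdriver where they are.

Things in the scene. Friction and masses are not known exactly. Their poses are not given: they have to be found in the camera images.
- cover_bar (a point): Middle of the dust cover's handle bar: straight steel bar, 10 x 10 mm in section, 124 mm long, over the middle of the cover. Bar centre 40 mm above the cover's top and 106 mm above its lower rim; 35 mm clear below the bar; an 8 mm post at each end (y = +/-58 mm). Axes: y along the bar, z up.
- cover: Grey sheet-metal dust cover, 90 (x) by 134 (y) by 66 mm high without the handle, open below, about 0.25 kg, loose, standing on the bench over the V-block. Origin at the centre of its lower rim, 106 mm below cover_bar, same axes.
- hook_saddle (a point): Where the bar's centre lies once hung: 165 mm above the bench. Two parallel 8 mm round prongs, 36 mm either side in y, point to -x (roughly to the robot), their axes 9 mm below this point; their ends, 20 mm to -x, turn up to 8 mm above it. The bar, along y, comes in from -x over these ends, prongs between bar and cover top, and is lowered. Axes: x from the ends to the column, z up.
- hook: Double hook on a fixed stand. Prongs rise 4 mm towards a crossbar whose near face is 83 mm to +x of hook_saddle and which stays below that point; one column under it; base plate 150 by 120 by 10 mm. Origin on the bench 165 mm under hook_saddle, same axes.
- v_seat (a point): Centre of the lens barrel when fully seated in the V-block, 52 mm above the bench. Fixed steel block, 66 (x) by 104 (y) mm, under the cover at first. 90-degree V along y, made of two V's, each 20 mm long, at y = +/-40 mm; 60 mm open gap between them for fingers, where the base top is 40 mm below this point. V tops 2 mm below this point, 46 mm apart. Axes: y along the V, z up.
- flank_near: The sloping face of the V on the block's -x side (both 20 mm pieces), rigid steel; origin on the bench 52 mm under v_seat, axes as v_seat.
- flank_far: The sloping face of the V on the block's +x side (both pieces), rigid steel; origin and axes as flank_near. A barrel held a little to one side bears on one face only; let go in the V it settles by itself on both, and a push from above on its top, fingers shut, then loads both about equally (a push while gripping it well centred does too).
- barrel_center (a point): Centre of the lens barrel: a loose aluminium cylinder, 36 mm in diameter, 110 mm long, with dark bands and a glass at each end, same both ways round. It lies level, axis along its y; x and z may be rolled about it. At first its centre is 42 mm above the bench, 34 mm above the base of its rest.
- barrel: The lens barrel (about 0.18 kg); origin at its centre, y along its axis.
- rest: Fixed black plastic rest under the barrel: base plate 80 (x) by 120 (y) by 8 mm, two notched cheeks 8 mm thick at y = +/-44 mm carry the barrel near its ends, free between them. Origin on the bench under the barrel; barrel along its y.
- reel_center (a point): Bystander: solder reel, 54 mm in diameter, 40 mm high, standing flat; point at its centre. Leave alone.
- jar_center (a point): Bystander: amber glass jar, 48 mm in diameter, 65 mm high; point 30 mm above its foot. Leave alone.
- driver_grip (a point): Bystander: red-handled screwdriver, 170 mm long, lying flat; point on its handle. Leave alone.
Mind the look-alikes: they are no part of the job. What is shaped like the barrel but brown, pink or turquoise is not meant.

How it is judged:
On the way:
1. the cover hangs by its bar on the double hook, let go of (contact force between cover and hook above 1 N and x of cover_bar in the frame of hook_saddle between -0.015 and 0.03 m and y of cover_bar in the frame of hook_saddle between -0.025 and 0.025 m and z of cover_bar in the frame of hook_saddle between -0.006 and 0.008 m and angle between cover_bar's own z axis and vertical below 0.35 rad and contact force between cover and the arm below 0.1 N and contact force between cover and the fingers below 0.1 N and linear speed of cover below 0.1 m/s), for 0.3 s.
At the end, for the whole second after the job is handed in: Fingers push on the barrel (> 2 N), each side of the V carries > 3 N, barrel within 0.05 rad of the V and 3 mm across, 15 mm along, +3/-4 mm in height of the seat, at rest; cover hangs on the hook: bar within 25 mm sideways, -6/+8 mm in height, tilt < 0.35 rad, untouched by the robot (all of step 1 and contact force between barrel and flank_near above 3 N and contact force between barrel and flank_far above 3 N and contact force between barrel and the fingers above 2 N and angle between the y axis of barrel_center and the y axis of v_seat, either way round below 0.05 rad and x of barrel_center in the frame of v_seat between -0.003 and 0.003 m and y of barrel_center in the frame of v_seat between -0.015 and 0.015 m and z of barrel_center in the frame of v_seat between -0.004 and 0.003 m and linear speed of barrel below 0.02 m/s); the arm keeps its last pose, push and grip.
It fails at once if the reel is pushed more than 3 cm from its place (distance of reel_center from where it was at the start of the episode above 0.03 m).
It fails at once if the jar is pushed more than 3 cm from its place (distance of jar_center from where it was at the start of the episode above 0.03 m).
It fails at once if the screwdriver is pushed more than 3 cm from its place (distance of driver_grip from where it was at the start of the episode above 0.03 m).
It also fails if it takes over 69 s, if anything falls off the work surface, if the arm or the gripper's body presses on something with over 40 N, if the wrist force passes 120 N, or if a joint passes its speed limit or range.

ROBOT

A 7-joint arm with a two-finger parallel gripper is mounted at the origin on the work surface. World frame = base frame: x ahead of the robot, y to its left, z up, the work surface at z = 0. Lengths are in m, angles in rad, forces in N, time in s.
With the tool pointing down it reaches from about 0.425 to 1.025 m from the base axis. Payload 9.4 kg.
Tool frame: the origin (TCP) lies midway between the tips of the shut fingers; the grasp point (between the pads) lies 19 mm behind it; z points along the fingers, y is the line along which they close (so a half turn about z gives the same grasp; the last joint's range is limited). The gripper opens to 85 mm and grips with 20 to 120 N. Pads are 22 mm wide; open, the fingers measure 114 mm over their backs; the gripper's body (76 mm by 85 mm) begins 54 mm behind the grasp point. The pads swing forward as they close: fully open they stand 13 mm farther back than shut.
Start: joints at [1.207, 0.599, -0.003, 1.599, 0.002, 0.943, -0.08], TCP at [0.205, -0.695, 0.231] pointing down, gripper open.
Joint ranges: [-2.57, 2.57], [-0.35, 1.97], [-1.29, 1.29], [0.11, 2.56], [-1.05, 4.19], [0.11, 1.86], [-2.63, 2.63]. Speed limits (rad/s): [2.22, 2.22, 3.01, 3.01, 3.14, 3.14, 3.14].

INTERFACE

Orientations are given as a unit quaternion [x, y, z, w].
In Python, from workcell import env gives the robot as it stands.
- The arm moves only by the shell command python3 -m jog 'ROWS' [FORCE]. ROWS is JSON, a list of rows, each a list of 7 numbers: the finger opening in cm, from 0 to 8.54, then the shift along the world's x, y, z in cm, then the turn, a rotation vector about the world's x, y, z in degrees. In form: [[hand, tx, ty, tz, wx, wy, wz], ...]. A call has 1 to 10 rows; each row shifts and turns the commanded pose from where the row before left it; what a row does not reach is not made up. A row lasts 1/8 s, in which the tool goes at most 62.5 mm and 10.7 degrees, less where a joint would pass 70% of its speed; a pose out of reach is approached as far as the arm can. A call is refused whole if a number of a shift passes 6.25 or a number of a turn 10.7, either way. A call with a gripper value outside its range is refused whole. The fingers move at their own pace and stop on an object; FORCE is the grip in N (left out, the last holds). Time passes only in rows, so rows that do not move let the fingers close. It gives the time, the measured TCP pose, the force, the opening and the grip force at its end, in the units of the state.
- env.sense(): the state, without advancing time (a new reading comes with each control period).
- env.camera(name): name is "side" or "top" or "wrist"; returns a dict with "img" (384x512x3 uint8, red, green, blue), "range_z" (384x512 float32, m along the optical axis (not along the pixel's ray), 0 where there is no reading), "fx", "fy", "cx", "cy" (pixels), "rvec" (rotation vector, rad) and "tvec" (3), from world to camera coordinates, as OpenCV has them; the wrist camera has in their place "mount" (4x4, takes a point from camera to tool coordinates, whose origin is the TCP and whose axes are the flange's). Camera axes: x right, y down, z forward; pixel columns grow to the right and rows downward; lengths in m; the calibration is good to about 2 mm. A picture is of the moment at which its call begins: read the wrist's pose just before it.
- env.finish_job(): hands the job in; it is judged then, once.
The state is a dict: "t": time; "joints": joint angles; "qvel": joint speeds; "effort": joint torques, N m; "position": TCP position; "orientation": TCP orientation; "contact_force": force on the tool from outside, world axes, zero at the start; "moment": the same for the moment, N m; "grip_width": opening from 0.0 (shut) to 1.0 (fully open); "finger_force": force on a finger pad.
Only numpy, scipy, OpenCV 4.12 (cv2) and the standard library are available. Lean on these libraries where they do the work, as an engineer would, in place of code of your own. Each camera call takes 0.05 s, during which the arm holds its last target. There are 200 camera calls.

## Working session

There is one attempt and no reset: what is moved stays moved. The work goes in short steps, Python scripts to look and compute and a shell command to move; the robot and the scene stay as the last step left them, time stands still between calls to the robot, and variables do not carry over. Pictures are saved under pics/ and viewed, at most 13 in all, crops included, and the job is handed in when it is done.

```bash
mkdir -p pics
cat > h.py <<'E'
import numpy as np, cv2
from workcell import env
def cam(n):
    s=env.sense(); c=env.camera(n)
    K=np.array([[c['fx'],0,c['cx']],[0,c['fy'],c['cy']],[0,0,1.]])
    if n=='wrist':
        from scipy.spatial.transform import Rotation as R
        T=np.eye(4);T[:3,:3]=R.from_quat(s['orientation']).as_matrix();T[:3,3]=s['position']
        M=T@np.array(c['mount'])
    else:
        Rm=cv2.Rodrigues(np.array(c['rvec'],float))[0];M=np.eye(4);M[:3,:3]=Rm.T;M[:3,3]=-Rm.T@np.array(c['tvec']).ravel()
    z=c['range_z'].astype(float);v,u=np.indices(z.shape)
    P=np.stack([(u-c['cx'])/c['fx']*z,(v-c['cy'])/c['fy']*z,z],-1)@M[:3,:3].T+M[:3,3]
    P[z==0]=np.nan
    return c['img'],P,M,K
def save(n,img): cv2.imwrite(f'pics/{n}.png',img[...,::-1])
E
python3 - <<'E'
from h import *
print(env.sense())
for n in ['top','side']:
    i,P,M,K=cam(n); np.savez(n+'.npz',i=i,P=P,M=M,K=K); print(n,M.round(3).tolist()); 
    save(n,i)
E
```

```text
{'t': 0.0, 'joints': array([ 1.2073054 ,  0.60016263, -0.00255035,  1.60013929,  0.00182812,
        0.94289036, -0.0797824 ]), 'qvel': array([ 0.00123671, -0.0005696 , -0.00034612,  0.00113631, -0.00192402,
        0.00142385, -0.00248701]), 'effort': array([-8.16110946e-05, -7.76472473e+01,  1.56480152e+00, -2.58017081e+01,
        1.22613081e-02,  8.85616697e-03,  5.01665977e-05]), 'position': array([ 0.20493102, -0.69493756,  0.2303864 ]), 'orientation': array([ 9.89729119e-01,  1.42953256e-01, -1.95010520e-04, -7.74726403e-04]), 'contact_force': array([-0.65663406,  0.40883708,  0.42457115]), 'moment': array([0.03009406, 0.02121014, 0.00782837]), 'finger_force': 0.0, 'grip_width': 0.9989561396905539}
top [[0.013, -0.98, 0.197, 0.397], [-1.0, -0.014, -0.003, -0.076], [0.006, -0.197, -0.98, 1.129], [0.0, 0.0, 0.0, 1.0]]
side [[0.94, -0.195, 0.28, 0.329], [-0.341, -0.589, 0.733, -0.82], [0.022, -0.785, -0.62, 0.762], [0.0, 0.0, 0.0, 1.0]]
```

View pics/top.png

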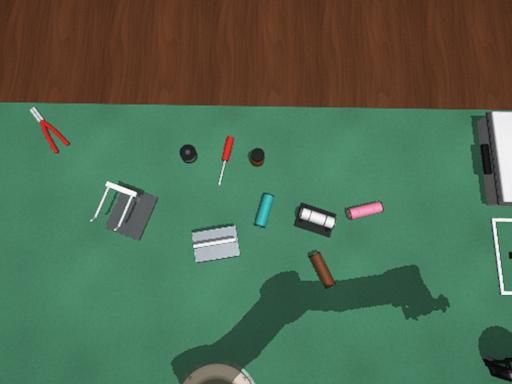

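View pics/side.png

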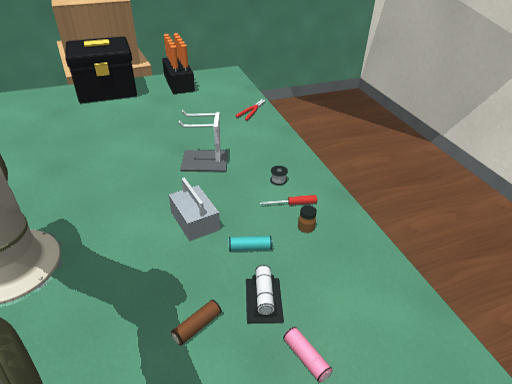

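The top view shows the candidates: the white/grey barrel on its black rest at (317,217), with look-alikes turquoise (264,210), pink (365,210) and brown (321,269). I choose the one on the rest. The cover is at (215,243), and the hook has its prong tips at (95,220) and (118,230) and its crossbar at (122,188).

Run:
```python
from h import *
d=np.load('top.npz');i=d['i'];P=d['P']
def reg(P,u0,u1,v0,v1,lo,hi):
    q=P[v0:v1,u0:u1].reshape(-1,3);q=q[np.isfinite(q[:,2])];return q[(q[:,2]>lo)&(q[:,2]<hi)]
def rep(n,q):
    m=q.mean(0);w,V=np.linalg.eigh(np.cov(q[:,:2].T));a=V[:,1];a=a*np.sign(a[1])
    r=cv2.minAreaRect((q[:,:2]*1000).astype(np.float32))
    print(n,len(q),m.round(4),'ang of y axis deg',np.degrees(np.arctan2(-a[0],a[1])).round(1),'rect',np.round(r[0],1),np.round(r[1],1),round(r[2],1),'z',np.percentile(q[:,2],[5,50,95]).round(4))
rep('bar',reg(P,185,245,218,268,.09,.13))
rep('covertop',reg(P,185,245,218,268,.055,.08))
rep('barrel',reg(P,295,340,200,240,.04,.07))
rep('rest',reg(P,290,342,198,242,.004,.07))
rep('hookhigh',reg(P,85,160,175,245,.13,.2))
rep('hookbase',reg(P,85,165,175,245,.005,.03))
d=np.load('side.npz');S=d['P']
rep('bar S',reg(S,165,225,172,240,.09,.13))
rep('barrel S',reg(S,245,285,262,325,.04,.07))
rep('hook S',reg(S,175,225,105,150,.13,.2))
rep('base S',reg(S,175,232,145,175,.005,.03))
for n,uv in dict(reel=(188,153),jar=(257,156),drv=(229,145),tip=(220,182)).items(): print(n,P[uv[1],uv[0]].round(3))
t=cv2.resize(i[170:280,75:345],None,fx=2.9,fy=2.9,interpolation=cv2.INTER_CUBIC);save('crop',t)
```

```text
bar 155 [0.468  0.01   0.1098] ang of y axis deg 10.3 rect [468.5   9.2] [ 10.1 122.1] 10.1 z [0.1062 0.1103 0.1132]
covertop 1172 [0.4673 0.0096 0.0654] ang of y axis deg 10.2 rect [468.3   9.9] [ 90.5 134. ] 10.5 z [0.0621 0.0654 0.0687]
barrel 409 [ 0.5525 -0.3019  0.055 ] ang of y axis deg -17.5 rect [ 554.2 -303.1] [111.   34.8] 72.5 z [0.0441 0.0561 0.0608]
rest 907 [ 0.5509 -0.3012  0.0298] ang of y axis deg -19.2 rect [ 555.6 -305.8] [140.3 157.7] 0.3 z [0.0049 0.012  0.0598]
hookhigh 413 [0.5792 0.2848 0.1612] ang of y axis deg 68.6 rect [562.8 291.9] [ 92.8 119.8] 69.8 z [0.1545 0.1616 0.1664]
hookbase 1463 [0.5632 0.2872 0.0097] ang of y axis deg 51.6 rect [571.5 320.8] [233.1 237.8] 12.0 z [0.006  0.0097 0.0134]
bar S 166 [0.4717 0.0017 0.1074] ang of y axis deg 10.3 rect [471.1   9.7] [ 11. 126.] 9.9 z [0.0952 0.1094 0.1118]
barrel S 712 [ 0.5547 -0.3105  0.055 ] ang of y axis deg -17.7 rect [ 557.9 -303.6] [113.6  36. ] 72.3 z [0.0449 0.0565 0.0605]
hook S 275 [0.5736 0.2848 0.1584] ang of y axis deg 58.9 rect [565.2 292.5] [ 92.  120.1] 68.3 z [0.1517 0.1592 0.1643]
base S 877 [0.5688 0.2843 0.0093] ang of y axis deg 62.0 rect [572.5 289.2] [127.3 149.6] 70.3 z [0.0063 0.009  0.0123]
reel [0.762 0.111 0.041]
jar [ 0.749 -0.113  0.062]
drv [ 0.799 -0.021  0.021]
tip [0.673 0.006 0.015]
```

View pics/crop.png

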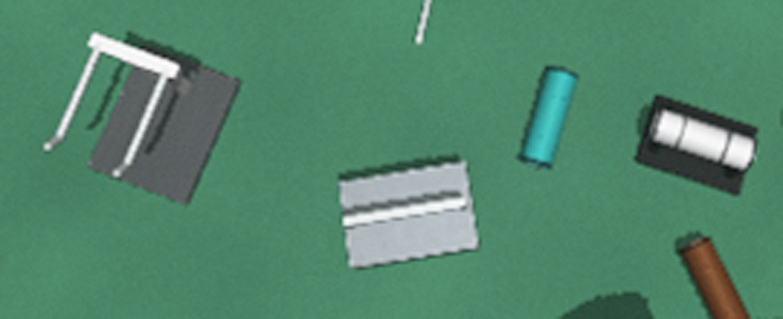

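The crop confirms the white barrel with dark bands on the black rest at (705,137). The cover is at (410,210), and the double hook has its tips at (48,147) and (118,173), opening towards −x/+y. Next I go above the bar.

```bash
python3 -m jog '[[8.5,3.2,4,0,0,0,5.5],[8.5,3.2,4,0,0,0,5.5],[8.5,3.2,4,0,0,0,5.5],[8.5,3.2,4,0,0,0,5.5],[8.5,3.2,4,0,0,0,5.5],[8.5,3.2,4,0,0,0,5.5],[8.5,3.2,4,0,0,0,5.5],[8.5,3.2,4,0,0,0,5.5]]'
python3 -m jog '[[8.5,0.1,4.8,0,0,0,5],[8.5,0.1,4.8,0,0,0,5],[8.5,0.1,4.8,0,0,0,5],[8.5,0.1,4.8,0,0,0,5],[8.5,0.1,4.8,0,0,0,5],[8.5,0.1,4.8,0,0,0,5],[8.5,0.1,4.8,0,0,0,5],[8.5,0.1,4.8,0,0,0,5],[8.5,0,0,0,0,0,0],[8.5,0,0,0,0,0,0]]'
python3 - <<'E'
from h import *
s=env.sense();print(s['position'],s['orientation'],s['joints'],s['contact_force'])
i,P,M,K=cam('wrist');save('w1',i)
q=P.reshape(-1,3);q=q[np.isfinite(q[:,2])]
q=q[(q[:,2]>.095)&(q[:,2]<.125)&(abs(q[:,0]-.47)<.06)&(abs(q[:,1]-.01)<.09)]
r=cv2.minAreaRect((q[:,:2]*1000).astype(np.float32));print(len(q),r,np.percentile(q[:,2],[5,50,95]))
E
```

```text
t: 1.1
position: [0.4618, -0.374, 0.2311]
orientation: [0.863, 0.505, -0.0, -0.0]
contact_force: [0.5, -0.5, 1.2]
grip_width: 0.996
finger_force: 0.0
t: 2.35
position: [0.4689, 0.0082, 0.2311]
orientation: [0.64, 0.768, -0.0, -0.0]
contact_force: [-0.2, 0.0, 0.1]
grip_width: 0.999
finger_force: 0.0
[0.46889316 0.00817618 0.23107335] [ 6.40041996e-01  7.68339841e-01 -3.52255579e-04 -8.40387668e-05] [ 0.25521779  0.33216266 -0.50557692  2.14580399  0.24285116  0.71808769
 -0.22976191] [-0.20495976  0.01744498  0.0879786 ]
1636 ((472.0122375488281, 12.430274963378906), (9.444184303283691, 122.96007537841797), 10.370142936706543) [0.11057013 0.11192094 0.11306855]
```

View pics/w1.png

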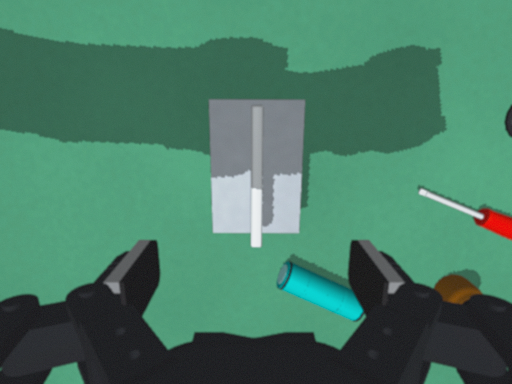

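The wrist view shows the bar at (257,105)–(257,247), lined up with the fingers (about 10.4°), centre about (0.4715, 0.0115). I go down and grip it.

```bash
python3 -m jog '[[8.5,0.25,0.3,-2.5,0,0,0],[8.5,0,0,-3,0,0,0],[8.5,0,0,-3,0,0,0],[8.5,0,0,-3,0,0,0],[8.5,0,0,-1.9,0,0,0],[8.5,0,0,-1,0,0,0],[8.5,0,0,0,0,0,0]]' 50
python3 -m jog '[[0.5,0,0,0,0,0,0],[0.5,0,0,0,0,0,0],[0.5,0,0,0,0,0,0],[0.5,0,0,0,0,0,0],[0.5,0,0,0,0,0,0],[0.5,0,0,0,0,0,0]]' 50
```

```text
t: 3.28
position: [0.4714, 0.0109, 0.0869]
orientation: [0.64, 0.768, -0.001, -0.0]
contact_force: [0.9, -0.5, 0.0]
grip_width: 0.995
finger_force: 0.0
t: 4.03
position: [0.4711, 0.0114, 0.0873]
orientation: [0.64, 0.768, -0.0, -0.0]
contact_force: [-3.4, -0.4, 4.2]
grip_width: 0.105
finger_force: 49.6
```

```bash
python3 -m jog '[[0.5,0,0,0.5,0,0,0],[0.5,0,0,1,0,0,0],[0.5,0,0,1.5,0,0,0],[0.5,0,0,1.5,0,0,0],[0.5,0,0,1.5,0,0,0],[0.5,0,0,1.2,0,0,0],[0.5,0,0,0.7,0,0,0],[0.5,0,0,0,0,0,0]]'
cat > hk.py <<'E'
from h import *
def hook(P,box):
    u0,u1,v0,v1=box;q=P[v0:v1,u0:u1].reshape(-1,3);q=q[np.isfinite(q[:,2])&(q[:,2]>.135)&(q[:,2]<.19)]
    for it in range(2):
        if it==0: th=np.radians(-20.5)
        X=np.array([np.cos(th),np.sin(th)]);Y=np.array([-X[1],X[0]])
        c=np.array([.530,.3046]);a=(q[:,:2]-c)@X;b=(q[:,:2]-c)@Y
        m=(a>-10e-3)&(a<70e-3);L=m&(b>.015)&(b<.055);R=m&(b<-.015)&(b>-.055)
        sl=[np.polyfit(a[k],b[k],1) for k in (L,R)];
        print('yaw',np.degrees(th).round(2),'L,R',[np.polyval(s,0).round(4) for s in sl],'slopes',[s[0].round(3) for s in sl],'counts',L.sum(),R.sum(),'a pct',np.percentile(a,[0,1,3,97,99,100]).round(4),'z prong',[np.median(q[k,2]).round(4) for k in(L,R)],'tip z',q[a<-.016][:,2].max().round(4) if (a<-.016).any() else 0)
        th+=np.arctan(np.mean([s[0] for s in sl]))
if __name__=='__main__':
    hook(np.load('top.npz')['P'],(85,160,175,245)); hook(np.load('side.npz')['P'],(170,225,103,150))
E
python3 hk.py
```

```text
t: 5.03
position: [0.4718, 0.0116, 0.1667]
orientation: [0.64, 0.768, 0.0, 0.0]
contact_force: [0.2, 0.1, -3.4]
grip_width: 0.107
finger_force: 48.8
yaw -20.5 L,R [np.float64(0.0343), np.float64(-0.0375)] slopes [np.float64(0.015), np.float64(0.016)] counts 87 85 a pct [-0.0249 -0.0232 -0.0201  0.0933  0.0941  0.0951] z prong [np.float64(0.1597), np.float64(0.1599)] tip z 0.1756
yaw -19.61 L,R [np.float64(0.0343), np.float64(-0.0376)] slopes [np.float64(-0.002), np.float64(0.001)] counts 87 85 a pct [-0.025  -0.0231 -0.02    0.0931  0.094   0.0952] z prong [np.float64(0.1596), np.float64(0.16)] tip z 0.1756
yaw -20.5 L,R [np.float64(0.0353), np.float64(-0.0366)] slopes [np.float64(-0.005), np.float64(-0.006)] counts 67 69 a pct [-0.0235 -0.0214 -0.0185  0.0964  0.0967  0.0975] z prong [np.float64(0.158), np.float64(0.1578)] tip z 0.1722
yaw -20.81 L,R [np.float64(0.0354), np.float64(-0.0365)] slopes [np.float64(-0.002), np.float64(-0.0)] counts 66 69 a pct [-0.0234 -0.0216 -0.0187  0.0964  0.0968  0.0974] z prong [np.float64(0.158), np.float64(0.1578)] tip z 0.1722
```

```bash
python3 -m jog '[[0.5,0,0,1.5,0,0,-2],[0.5,0,0.8,1.5,0,0,-3],[0.5,-0.1,1.6,1.5,0,0,-3.2],[0.5,-0.1,1.6,1.5,0,0,-3.2],[0.5,-0.2,2,1.5,0,0,-3.2],[0.5,-0.2,2,1.5,0,0,-3.2],[0.5,-0.2,2,1.5,0,0,-3.2],[0.5,-0.2,2,1.5,0,0,-3.2],[0.5,-0.2,2,0,0,0,-3.2],[0.5,-0.2,2,0,0,0,-3.2]]'
python3 -m jog '[[0.5,-0.1,2.5,0,0,0,0],[0.5,-0.1,2.5,0,0,0,0],[0.5,-0.1,2.5,0,0,0,0],[0.5,-0.2,2.5,0,0,0,0],[0.5,-0.2,2.5,0,0,0,0],[0.5,-0.3,2,0,0,0,0],[0.5,0,1.6,0,0,0,0],[0.5,0,0,0,0,0,0],[0.5,0,0,0,0,0,0]]'
python3 - <<'E'
from h import *
from hk import hook
s=env.sense();print(s['position'],s['joints'].round(2))
i,P,M,K=cam('wrist');save('w2',i);hook(P,(0,512,0,384))
i,P,M,K=cam('top');save('t2',i[130:300,60:300].repeat(3,0).repeat(3,1))
E
```

```text
t: 6.28
position: [0.4571, 0.173, 0.2874]
orientation: [0.821, 0.571, 0.001, -0.0]
contact_force: [-0.1, -0.1, -2.9]
grip_width: 0.104
finger_force: 48.9
t: 7.4
position: [0.4477, 0.3317, 0.2861]
orientation: [0.82, 0.572, -0.0, 0.0]
contact_force: [-0.2, -0.7, -2.0]
grip_width: 0.101
finger_force: 48.9
[0.44770625 0.33172255 0.2861285 ] [-0.4   0.37 -0.46  1.9   0.2   0.92 -1.31]
yaw -20.5 L,R [np.float64(0.0388), np.float64(-0.0324)] slopes [np.float64(0.014), np.float64(0.01)] counts 955 803 a pct [-0.0148 -0.011  -0.0057  0.095   0.096   0.0973] z prong [np.float64(0.1614), np.float64(0.1613)] tip z 0
yaw -19.81 L,R [np.float64(0.0388), np.float64(-0.0324)] slopes [np.float64(0.003), np.float64(-0.001)] counts 950 804 a pct [-0.0149 -0.0111 -0.0057  0.095   0.0959  0.097 ] z prong [np.float64(0.1614), np.float64(0.1614)] tip z 0
```

View pics/w2.png

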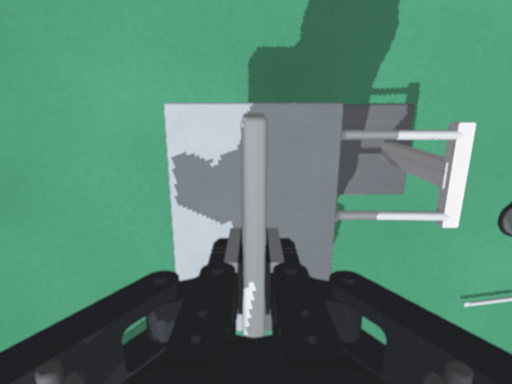

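The wrist view shows the bar at (255,225), with the cover below and in front of the prongs, whose ends are behind the cover edge at (340,135) and (340,215). I descend to the approach height and check from the side.

```bash
python3 -m jog '[[0.5,0.15,0.4,-1,0,0,0],[0.5,0,0,-2,0,0,0],[0.5,0,0,-2,0,0,0],[0.5,0,0,-2,0,0,0],[0.5,0,0,-2,0,0,0],[0.5,0,0,-2,0,0,0],[0.5,0,0,-1,0,0,0],[0.5,0,0,0,0,0,0],[0.5,0,0,0,0,0,0]]'
python3 - <<'E'
from h import *
i,P,M,K=cam('side');save('s2',cv2.resize(i[80:190,120:270],None,fx=5,fy=5,interpolation=cv2.INTER_CUBIC))
E
```

```text
t: 8.62
position: [0.4494, 0.3369, 0.1668]
orientation: [0.82, 0.572, 0.0, -0.0]
contact_force: [-0.6, -0.1, -2.9]
grip_width: 0.106
finger_force: 48.8
```

View pics/s2.png

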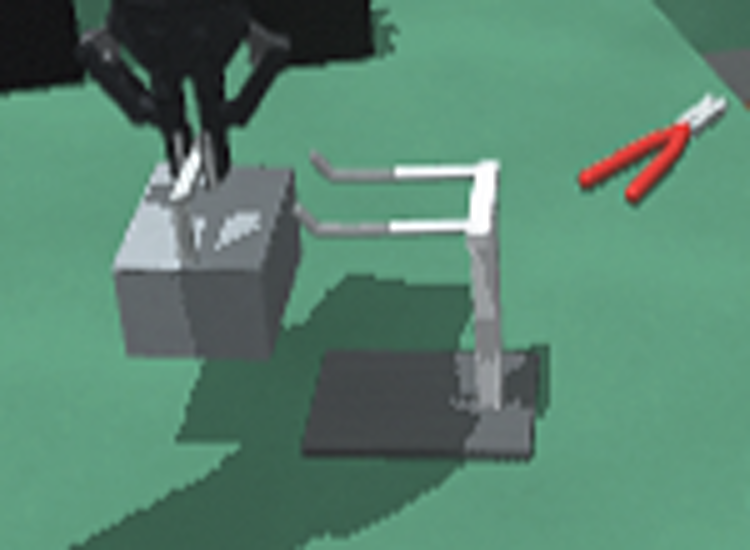

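The side crop shows the cover held level, with its top just below the prong tips at (315,160) and (300,210). I advance along the hook's x axis.

```bash
python3 -m jog '[[0.5,0.7,-0.27,0,0,0,0],[0.5,1,-0.38,0,0,0,0],[0.5,1,-0.38,0,0,0,0],[0.5,1,-0.38,0,0,0,0],[0.5,1,-0.38,0,0,0,0],[0.5,1,-0.38,0,0,0,0],[0.5,1,-0.38,0,0,0,0]]'
python3 -m jog '[[0.5,1,-0.38,0,0,0,0],[0.5,0.9,-0.34,0,0,0,0],[0.5,0,0,0,0,0,0],[0.5,0,0,0,0,0,0]]'
python3 - <<'E'
from h import *
i,P,M,K=cam('side');save('s3',cv2.resize(i[80:190,120:270],None,fx=5,fy=5,interpolation=cv2.INTER_CUBIC))
E
```

```text
t: 9.55
position: [0.5167, 0.3108, 0.1662]
orientation: [0.82, 0.572, -0.0, 0.0]
contact_force: [0.1, -0.6, -2.3]
grip_width: 0.105
finger_force: 48.9
t: 10.05
position: [0.5347, 0.3041, 0.1662]
orientation: [0.82, 0.573, -0.0, -0.0]
contact_force: [-0.1, -0.4, -3.3]
grip_width: 0.107
finger_force: 48.9
```

View pics/s3.png

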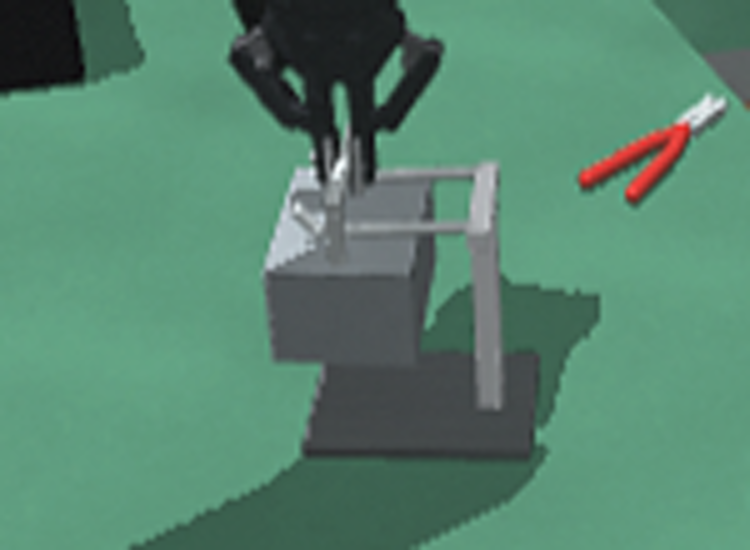

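No contact force, and the bar is past the turned-up tips with the prongs over the cover top. I lower it.

```bash
python3 -m jog '[[0.5,0,0,-0.6,0,0,0],[0.5,0,0,-0.6,0,0,0],[0.5,0,0,-0.4,0,0,0],[0.5,0,0,-0.2,0,0,0],[0.5,0,0,-0.1,0,0,0],[0.5,0,0,0,0,0,0]]'
```

```text
t: 10.85
position: [0.5351, 0.3039, 0.1473]
orientation: [0.82, 0.572, 0.0, 0.0]
contact_force: [-0.2, 0.3, -2.0]
grip_width: 0.104
finger_force: 48.9
```

```bash
python3 -m jog '[[0.5,0,0,-0.1,0,0,0],[0.5,0,0,-0.05,0,0,0],[0.5,0,0,0,0,0,0]]'
```

```text
t: 11.22
position: [0.5352, 0.304, 0.1462]
orientation: [0.82, 0.572, 0.0, 0.0]
contact_force: [-1.1, -0.6, 2.4]
grip_width: 0.102
finger_force: 49.5
```

```bash
python3 -m jog '[[2,0,0,0,0,0,0],[4,0,0,0,0,0,0],[5,0,0,0,0,0,0],[5,0,0,0,0,0,0],[5,0,0,1,0,0,0],[5,0,0,1.5,0,0,0],[5,0,0,2,0,0,0],[5,0,0,3,0,0,0],[5,0,0,3,0,0,0],[5,0,0,2,0,0,0]]'
python3 - <<'E'
from h import *
from hk import hook
i,P,M,K=cam('top');
q=P[170:250,80:170].reshape(-1,3);q=q[np.isfinite(q[:,2])];k=q[(q[:,2]>.11)&(q[:,2]<.135)];print(len(k),np.percentile(k[:,2],[5,50,95]),cv2.minAreaRect((k[:,:2]*1000).astype(np.float32)))
i,P,M,K=cam('side');
t=cv2.resize(i[80:190,120:270],None,fx=4,fy=4,interpolation=cv2.INTER_CUBIC)
i,P,M,K=cam('side');save('s4',t)
E
```

```text
t: 12.48
position: [0.5353, 0.3043, 0.2736]
orientation: [0.82, 0.572, 0.001, 0.0]
contact_force: [-0.3, -0.4, -1.0]
grip_width: 0.587
finger_force: 0.0
1176 [0.12049694 0.12436196 0.12771562] ((548.6157836914062, 295.7674865722656), (136.1175079345703, 122.89424133300781), 69.86500549316406)
```

View pics/s4.png

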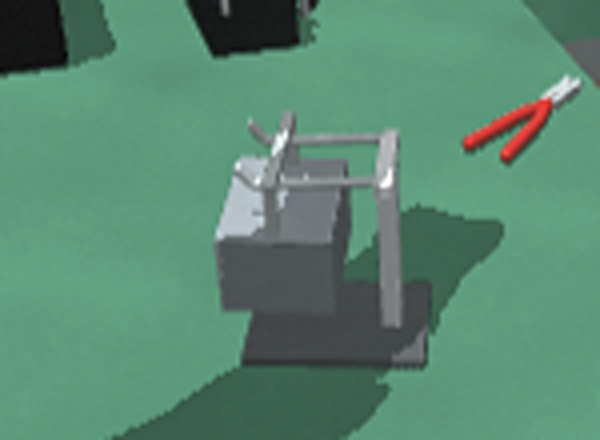

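The cover hangs level on both prongs, bar at about (278,130)–(270,230) and top at z 0.124, let go of. Next I look at the V-block on the way to the barrel.

```bash
python3 -m jog '[[8.5,0,-2,0,0,0,0],[8.5,-0.5,-4,0,0,0,1],[8.5,-0.5,-4.5,0,0,0,2],[8.5,-0.5,-4.5,0,0,0,4],[8.5,-0.5,-4.5,0,0,0,6],[8.5,-0.5,-4.5,0,0,0,6],[8.5,-0.5,-3.5,0,0,0,6],[8.5,-0.5,-2,0,0,0,5],[8.5,0,0,0,0,0,0],[8.5,0,0,0,0,0,0]]'
python3 - <<'E'
from h import *
def rep(P):
    q=P.reshape(-1,3);q=q[np.isfinite(q[:,2])&(abs(q[:,0]-.47)<.07)&(abs(q[:,1]-.01)<.09)]
    for lo,hi in ((.006,.07),(.015,.07),(.044,.06)):
        k=q[(q[:,2]>lo)&(q[:,2]<hi)];r=cv2.minAreaRect((k[:,:2]*1000).astype(np.float32));print(lo,len(k),np.round(r[0],1),np.round(r[1],1),round(r[2],2),k[:,2].max())
print(env.sense()['position'],env.sense()['orientation'])
i,P,M,K=cam('wrist');save('w3',i);rep(P);np.savez('w3.npz',P=P)
i,P,M,K=cam('side');rep(P)
E
```

```text
t: 13.88
position: [0.4998, 0.0091, 0.2705]
orientation: [0.645, 0.765, -0.0, -0.0]
contact_force: [-0.4, 0.0, 0.3]
grip_width: 1.0
finger_force: 0.0
[0.49983151 0.00905994 0.27047695] [ 6.44584732e-01  7.64532828e-01 -6.92587374e-05 -2.71457266e-04]
0.006 4677 [470.3  14.9] [ 65.1 102.1] 9.89 0.052398550930015164
0.015 2159 [470.8  14.1] [ 64.3 100.4] 9.95 0.052398550930015164
0.044 987 [470.6  14.2] [ 64.1 100.2] 9.89 0.052398550930015164
0.006 866 [470.2  11.9] [ 66.3 106. ] 9.89 0.05053285295715382
0.015 523 [470.5  12.9] [ 65.7 104.1] 10.15 0.05053285295715382
0.044 118 [470.   13.1] [ 64.1 101.9] 10.35 0.05053285295715382
```

View pics/w3.png

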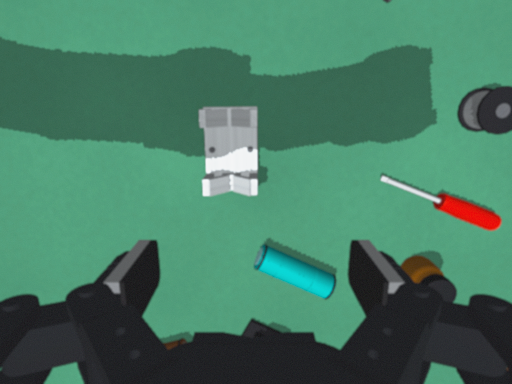

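The V-block shows at (231,150) in the wrist view: centre about (0.4705, 0.0135), yaw 10°. Now to the barrel.

```bash
python3 -m jog '[[8.5,0.4,-2,0,0,0,-2],[8.5,0.7,-4,0,0,0,-3.5],[8.5,0.8,-4.5,0,0,0,-3.8],[8.5,0.8,-4.5,0,0,0,-3.8],[8.5,0.8,-4.5,-0.5,0,0,-3.8],[8.5,0.8,-4.5,-1,0,0,-3.8],[8.5,0.8,-4,-1.5,0,0,-3.6],[8.5,0.7,-3,-1,0,0,-3],[8.5,0,0,0,0,0,0],[8.5,0,0,0,0,0,0]]'
python3 - <<'E'
from h import *
s=env.sense();print(s['position'],s['orientation'],s['joints'])
i,P,M,K=cam('wrist');save('w4',i)
q=P.reshape(-1,3);q=q[np.isfinite(q[:,2])&(abs(q[:,0]-.556)<.075)&(abs(q[:,1]+.303)<.075)]
for lo in(.005,.045,.052,.057):
    k=q[(q[:,2]>lo)&(q[:,2]<.07)];print(lo,len(k),cv2.minAreaRect((k[:,:2]*1000).astype(np.float32)),k[:,2].max())
E
```

```text
t: 15.22
position: [0.5583, -0.3001, 0.2308]
orientation: [0.806, 0.592, 0.0, -0.0]
contact_force: [0.1, 0.1, 0.9]
grip_width: 0.995
finger_force: 0.0
[ 0.55829932 -0.30014947  0.23078114] [ 8.05970274e-01  5.91955888e-01  1.87117076e-04 -3.30098726e-04] [ 0.63946267  0.51024539 -0.34897879  1.80277393  0.21992889  0.86701761
 -0.11553721]
0.005 7242 ((557.7836303710938, -303.65130615234375), (120.59769439697266, 80.05607604980469), 72.26081085205078) 0.0631812676110477
0.045 3583 ((558.465087890625, -301.9445495605469), (111.64022064208984, 35.62749099731445), 72.26933288574219) 0.0631812676110477
0.052 3162 ((558.4571533203125, -301.9631042480469), (111.75251007080078, 32.51889419555664), 72.67440795898438) 0.0631812676110477
0.057 2287 ((558.6044921875, -302.13079833984375), (110.4520263671875, 24.93683624267578), 72.04644012451172) 0.0631812676110477
```

View pics/w4.png

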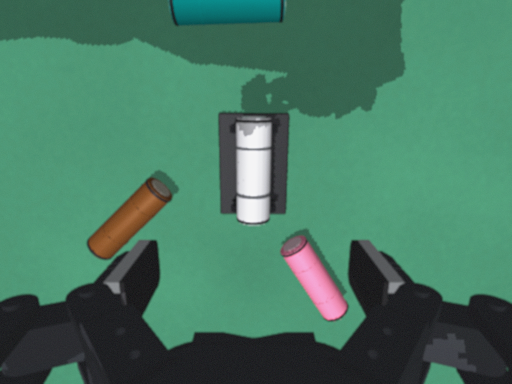

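The rested white barrel is at (254,170) in the wrist view, aligned with the fingers. Brown (130,217) and pink (313,277) stay clear of the fingers. I go down and grip it.

```bash
python3 -m jog '[[7,0,-0.25,-2.5,0,0,0],[7,0,0,-4,0,0,0],[7,0,0,-4,0,0,0],[7,0,0,-4,0,0,0],[7,0,0,-3,0,0,0],[7,0,0,-2,0,0,0],[7,0,0,-1.4,0,0,0],[7,0,0,0,0,0,0]]'
python3 -m jog '[[3,0,0,0,0,0,0],[3,0,0,0,0,0,0],[3,0,0,0,0,0,0],[3,0,0,0,0,0,0],[3,0,0,0,0,0,0],[3,0,0,0,0,0,0]]' 40
```

```text
t: 16.27
position: [0.5581, -0.3032, 0.0215]
orientation: [0.806, 0.592, -0.0, -0.0]
contact_force: [-1.0, 0.1, 0.0]
grip_width: 0.82
finger_force: 0.0
t: 17.02
position: [0.5568, -0.3034, 0.0228]
orientation: [0.806, 0.591, -0.001, -0.001]
contact_force: [-5.1, 1.9, 7.2]
grip_width: 0.408
finger_force: 39.2
```

```bash
python3 -m jog '[[3,0,0,0.5,0,0,0],[3,0,0,1.5,0,0,0],[3,0,0,2.5,0,0,0],[3,0,0,3,0,0,0],[3,0,0,3,0,0,0],[3,0,0,1.5,0,0,0],[3,0,0,0,0,0,0]]'
python3 -m jog '[[3,-0.6,2,0,0,0,1.4],[3,-1,3.7,0,0,0,3.2],[3,-1,3.7,0,0,0,3.2],[3,-1,3.7,0,0,0,3.2],[3,-1,3.7,0,0,0,3.2],[3,-1,3.7,0,0,0,3.2],[3,-1,3.7,0,0,0,3.2],[3,-1,3.7,0,0,0,3.2],[3,-1,3.5,0,0,0,3.2],[3,0,0,0,0,0,0]]'
python3 - <<'E'
from h import *
s=env.sense();print(s['position'],s['orientation'])
i,P,M,K=cam('wrist');
q=P.reshape(-1,3);q=q[np.isfinite(q[:,2])&(abs(q[:,0]-.47)<.06)&(abs(q[:,1]-.01)<.09)]
k=q[(q[:,2]>.14)&(q[:,2]<.19)]
for lo,hi in ((.14,.19),(.006,.055),(.044,.055)):
  k=q[(q[:,2]>lo)&(q[:,2]<hi)];print(len(k),cv2.minAreaRect((k[:,:2]*1000).astype(np.float32)) if len(k)>5 else 0,np.percentile(k[:,2],[50,99]) if len(k) else 0)
save('w5',i)
E
```

```text
t: 17.9
position: [0.5586, -0.304, 0.1431]
orientation: [0.806, 0.591, 0.001, 0.001]
contact_force: [-0.1, -0.4, -2.7]
grip_width: 0.407
finger_force: 40.2
t: 19.15
position: [0.4701, 0.0138, 0.1411]
orientation: [0.643, 0.766, -0.0, -0.001]
contact_force: [0.3, -1.4, -2.5]
grip_width: 0.408
finger_force: 40.3
[0.47014131 0.01384007 0.14114733] [ 6.43214037e-01  7.65685514e-01 -1.89304504e-04 -1.16609862e-03]
21749 ((469.5994873046875, 26.461559295654297), (90.71092224121094, 78.53394317626953), 64.59320831298828) [0.17697272 0.18915526]
708 ((462.2609558105469, 62.356109619140625), (65.40055084228516, 6.746270656585693), 9.956270217895508) [0.03062336 0.05108462]
196 ((462.6339111328125, 61.5303955078125), (64.7252426147461, 4.990745544433594), 9.956270217895508) [0.04887548 0.05153536]
```

View pics/w5.png

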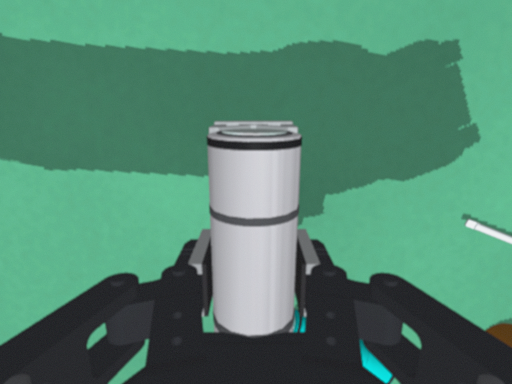

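I hold the barrel at (254,225), with the V-block end in line behind it at (254,125). I lower it into the V.

```bash
python3 -m jog '[[3,0.05,0.05,-2,0,0,0],[3,0,0,-2.5,0,0,0],[3,0,0,-2.5,0,0,0],[3,0,0,-2,0,0,0],[3,0,0,-1,0,0,0],[3,0,0,-0.4,0,0,0],[3,0,0,-0.2,0,0,0],[3,0,0,0,0,0,0]]'
```

```text
t: 20.2
position: [0.4727, 0.0108, 0.0361]
orientation: [0.646, 0.763, 0.0, 0.0]
contact_force: [-0.6, -0.1, -1.8]
grip_width: 0.411
finger_force: 40.2
```

```bash
python3 -m jog '[[3,-0.2,0.3,0,0,0,0.5],[3,0,0,-0.1,0,0,0],[3,0,0,-0.1,0,0,0],[3,0,0,0,0,0,0]]'
```

```text
t: 20.7
position: [0.4706, 0.014, 0.0338]
orientation: [0.643, 0.766, 0.0, 0.0]
contact_force: [-0.3, 0.1, -0.3]
grip_width: 0.409
finger_force: 40.4
```

```bash
python3 -m jog '[[3,0,0,-0.1,0,0,0],[3,0,0,0,0,0,0],[3,0,0,0,0,0,0]]'
```

```text
t: 21.08
position: [0.4705, 0.0139, 0.0336]
orientation: [0.642, 0.766, 0.0, 0.0]
contact_force: [-3.7, -0.5, 14.8]
grip_width: 0.41
finger_force: 41.8
```

The barrel bears on the V with little side force. I let go, rise, shut the fingers and look.

```bash
python3 -m jog '[[4.5,0,0,0,0,0,0],[6.5,0,0,0,0,0,0],[7,0,0,0,0,0,0],[7,0,0,0,0,0,0],[7,0,0,2,0,0,0],[7,0,0,3,0,0,0],[7,0,0,3,0,0,0],[7,0,0,2.5,0,0,0],[0,0,0,0,0,0,0],[0,0,0,0,0,0,0]]' 40
python3 -m jog '[[0,0,0,0,0,0,0],[0,0,0,0,0,0,0],[0,0,0,0,0,0,0],[0,0,0,0,0,0,0]]'
python3 - <<'E'
from h import *
s=env.sense();print(s['position'],s['contact_force'])
for n in('wrist','side','top'):
  i,P,M,K=cam(n)
  q=P.reshape(-1,3);q=q[np.isfinite(q[:,2])&(abs(q[:,0]-.47)<.06)&(abs(q[:,1]-.01)<.08)]
  k=q[(q[:,2]>.056)&(q[:,2]<.08)];r=cv2.minAreaRect((k[:,:2]*1000).astype(np.float32));print(n,len(k),r,np.percentile(k[:,2],[50,95,99]))
E
```

```text
t: 22.32
position: [0.4703, 0.0137, 0.1373]
orientation: [0.643, 0.766, -0.0, -0.0]
contact_force: [-0.1, -0.0, -0.2]
grip_width: 0.402
finger_force: 0.0
t: 22.82
position: [0.4705, 0.014, 0.1376]
orientation: [0.642, 0.766, -0.0, -0.0]
contact_force: [0.3, -0.4, 0.2]
grip_width: 0.0
finger_force: 0.0
[0.47051268 0.01397034 0.13761012] [ 0.26523148 -0.40475206  0.21829958]
wrist 5510 ((468.6573181152344, 26.52680778503418), (35.87482452392578, 89.00824737548828), 10.144821166992188) [0.06846093 0.07122791 0.07182539]
side 367 ((470.2618103027344, 12.37826919555664), (34.3592529296875, 114.78546142578125), 9.693081855773926) [0.06597359 0.07006072 0.07093143]Traceback (most recent call last):
  File "<stdin>", line 6, in <module>
    return _quantile_unchecked(
        a, q, axis, out, overwrite_input, method, keepdims, weights)
    return _ureduce(a,
                    func=_quantile_ureduce_func,
    ...<5 lines>...
                    overwrite_input=overwrite_input,
                    method=method)
    r = func(a, **kwargs)
    result = _quantile(arr,
                       quantiles=q,
    ...<2 lines>...
                       out=out,
                       weights=wgt)
    slices_having_nans = np.isnan(arr[-1, ...])
                                  ~~~^^^^^^^^^
IndexError: index -1 is out of bounds for axis 0 with size 0
```

The barrel is seated: top at 0.070, axis at 10°, centre (0.470, 0.012). Now I press.

```bash
python3 -m jog '[[0,0,0,-2,0,0,0],[0,0,0,-2,0,0,0],[0,0,0,-1.2,0,0,0],[0,0,0,-0.6,0,0,0],[0,0,0,-0.3,0,0,0],[0,0,0,-0.3,0,0,0],[0,0,0,0,0,0,0]]'
```

```text
t: 23.85
position: [0.4706, 0.0139, 0.0739]
orientation: [0.643, 0.766, 0.0, 0.0]
contact_force: [1.1, -0.1, 0.3]
grip_width: 0.005
finger_force: 0.0
```

```bash
python3 -m jog '[[0,0,0,-0.15,0,0,0],[0,0,0,-0.15,0,0,0],[0,0,0,0,0,0,0],[0,0,0,0,0,0,0]]'
```

```text
t: 24.35
position: [0.4706, 0.0139, 0.0708]
orientation: [0.643, 0.766, -0.0, 0.0]
contact_force: [-0.0, 0.5, 0.4]
grip_width: 0.001
finger_force: 0.0
```

```bash
python3 -m jog '[[0,0,0,-0.1,0,0,0],[0,0,0,0,0,0,0],[0,0,0,0,0,0,0]]'
```

```text
t: 24.72
position: [0.4707, 0.0139, 0.07]
orientation: [0.643, 0.766, 0.0, 0.0]
contact_force: [-0.3, -0.3, 4.8]
grip_width: -0.002
finger_force: 2.7
```

```bash
python3 -m jog '[[0,0,0,-0.04,0,0,0],[0,0,0,0,0,0,0],[0,0,0,0,0,0,0],[0,0,0,0,0,0,0]]'; python3 -m jog '[[0,0,0,0,0,0,0],[0,0,0,0,0,0,0]]'
```

```text
t: 25.22
position: [0.4707, 0.0139, 0.0699]
orientation: [0.643, 0.766, 0.0, 0.0]
contact_force: [-2.3, -0.0, 11.9]
grip_width: -0.004
finger_force: 5.7
t: 25.48
position: [0.4707, 0.0139, 0.0699]
orientation: [0.643, 0.766, 0.0, 0.0]
contact_force: [-2.5, -0.4, 11.1]
grip_width: 0.004
finger_force: 5.7
```

Run:
```python
from h import *
i,P,M,K=cam('top');q=P[170:250,80:170].reshape(-1,3);q=q[np.isfinite(q[:,2])];k=q[(q[:,2]>.11)&(q[:,2]<.135)];print(len(k),np.median(k[:,2]))
for n,uv in dict(reel=(188,153),jar=(257,156),drv=(229,145)).items(): print(n,P[uv[1],uv[0]].round(3))
print(env.sense()['contact_force'],env.finish_job())
```

```text
1188 0.12456313208971648
reel [0.763 0.112 0.038]
jar [ 0.747 -0.113  0.066]
drv [ 0.797 -0.021  0.026]
the job is handed in; nothing more can be done
[-1.88714338  0.34309173 12.19325608] None
```

I handed the job in after about 25.5 s with the cover hanging on the double hook, let go of, the lens barrel seated in the V-block under a steady push of about 12 N (about 2 N sideways), and the reel, jar and screwdriver where they were; no verdict came back.

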